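# Wedge the rocking hob steady

### The arm

A 6-joint arm with a two-finger parallel gripper is mounted at the origin on the work surface. World frame = base frame: x ahead of the robot, y to its left, z up, the work surface at z = 0. Lengths are in m, angles in rad, forces in N, time in s.
With the tool pointing down it reaches from about 0.275 to 0.75 m from the base axis. Payload 10.2 kg.
Tool frame: the origin (TCP) lies at the very end of the fingers, on their centre line; the grasp point (between the pads) lies 19 mm behind it (r.grip_point_offset is the distance from the TCP to the grasp point, in m); z points along the fingers, y is the direction in which the jaws open and shut (so a half turn about z gives the same grasp; the last joint's range is limited). The gripper opens to 88 mm and grips with 3 to 60 N. Pads are 18 mm wide; open, the fingers measure 123 mm over their backs; the gripper's body (75 mm by 187 mm) begins 45 mm behind the grasp point.
Start: joints at [-0.223, 0.313, 1.498, -0, 1.331, -0.223], TCP at [0.525, -0, 0.239] pointing down, gripper open.
Joint ranges: [-2.94, 2.94], [-0.97, 2.17], [0.19, 2.56], [-1.23, 4.37], [0.02, 3.11], [-2.88, 2.88]. Speed limits (rad/s): [2.39, 2.39, 3.01, 3.14, 3.14, 3.14].

### API

Orientations are given as a unit quaternion [x, y, z, w].
In Python, from rig import r gives the robot as it stands. The module is installed in compiled form; this text tells all that it offers.
- The arm moves only by the shell command python3 -m pendant 'ROWS'. ROWS is JSON, a list of rows, each an object with "linear": the shift along the tool's x, y, z in cm, a list of three; "twist": the turn about the tool's z in degrees; "fingers": the opening, from 0 (shut) to 1 (fully open). A call has 1 to 20 rows; each row shifts and turns the commanded pose from where the row before left it, along the tool's axes as they then stand; what a row does not reach is not made up. A row lasts 1/8 s, in which the tool goes at most 62.5 mm and 10.7 degrees, less where a joint would pass 70% of its speed; a pose out of reach is approached as far as the arm can. A call is refused whole if a number of a shift passes 6.25 or a number of a turn 10.7, either way. A call with a gripper value outside its range is refused whole. The fingers move at their own pace and stop on an object; the grip force is fixed at half the most. Time passes only in rows, so rows that do not move let the fingers close. It gives the time, the measured TCP pose, the force and the opening at its end, in the units of the state.
- r.state(): the state, without advancing time (a new reading comes with each control period).
- r.capture(name): name is "scene" or "side" or "wrist"; returns a dict with "color" (400x640x3 uint8, red, green, blue), "z_map" (400x640 float32, m along the optical axis (not along the pixel's ray), 0 where there is no reading), "fx", "fy", "cx", "cy" (pixels), "R" (3x3) and "t" (3): a world point X has camera coordinates R X + t; the wrist camera has in their place "tool_from_camera" (4x4, takes a point from camera to tool coordinates, whose origin is the TCP and whose axes are the flange's). Camera axes: x right, y down, z forward; pixel columns grow to the right and rows downward; lengths in m; the calibration is good to about 2 mm. A picture is of the moment at which its call begins: read the wrist's pose just before it.
- r.finish_job(): hands the job in, once; it reports no verdict.
Trained networks look in a picture, given as the dict that the camera call returned (one of the last four; its "shot" number tells which), for a name from the list of things; names that differ only in an ending like _2 or _b are one class to them, and where a whole thing is asked for, a point or a joint stands for the part that bears it (a point fixed in the world has none). Each returns a list of dicts, best first, with "confidence" (0 to 1); they miss things now and then, are a little off and sometimes report something else, mostly with a low value. They report only what shows in the picture. A call takes as long as a camera call. They do not tell look-alikes from the thing itself.
- r.spot_in(picture, target): "at" ([x, y, z] in m, in world coordinates, good to about 4 mm: the middle of the surface that is visible of it).
- r.silhouettes(picture, target): "mask" (400x640 bool, what is visible of it).
The state is a dict: "time": time; "joint_pos": joint angles; "qvel": joint speeds; "tau": joint torques, N m; "tcp_pos": TCP position; "orientation": TCP orientation; "force": force on the tool from outside, world axes, zero at the start; "moment": the same for the moment, N m; "gripper_width": finger opening in m.
Only numpy, scipy, OpenCV 4.12 (cv2) and the standard library are available. Lean on these libraries where they do the work, as an engineer would, in place of code of your own. Each camera call takes 0.05 s, during which the arm holds its last target.

### The job

The portable hob rocks because its front left foot is too short. Take the wooden wedge, lay it flat on the counter and slide it thin end first, straight in under the hob's front edge next to that foot, until it jams tight and stays there by itself; press firmly but do not force it so that it jacks the hob up or grinds into the stone. Keep off the hob itself and leave everything else standing where it is.

Things in the scene. Friction and masses are not known exactly. Their poses are not given: they have to be found in the camera images.
- hob: portable induction hob, black glass on a steel case, 280 mm deep (x), 340 mm wide (y), case 38 mm high, top at most 53 mm up; origin on the counter below its centre, x to its back, y to its left seen from the robot. Front edge: the line x = -140 mm. It cannot slide. Its flat underside is 7 to 15 mm above the counter: the gap differs each time, is not measured and must be felt.
- short_corner (a point): the wedging point: on the counter right below the hob's front edge, at x = -140, y = +90 mm in the hob's frame (same axes). Bring the wedge here to within 40 mm sideways, thin end along +x, square to the edge to about 15 degrees. The edge here yields upward on soft feet, about 30 N per mm from first touch. Short foot: 24 mm across, 30 mm behind the edge, at y = +140 mm, clear of the counter.
- wedge_grip (a point): where to grip the wooden wedge: 20 mm in from its thick end's face, on the middle line, 11 mm above its underside; x points to the thin end, z up. The wedge is 130 mm long, 36 mm wide, sides upright, 24 mm high at the thick end (21 mm here), sloping straight to 4 mm at the thin end; about 60 g; lies flat at the start.
- wedge_tip (a point): middle of the wedge's thin end, on its underside, 110 mm ahead (+x) of the grip place; same axes. Friction is about 0.6 on counter and hob: once tight it does not slip back, and its load on the hob is about (level push - 0.6 x hand's downward load) / 1.35. From first touch the push rises about 4 N per mm; 15 to 20 N is tight. Load on the hob under 3 N: loose; over 25 N: forced.
- table: the honed limestone counter, top at z = 0; origin in its middle. The stone gets marked if the wedge, once in touch with the hob, bears on it with over 35 N (its load on the hob plus whatever the hand presses down), so do not lean on the wedge while pushing it.
- cup_mid (a point): lime-green toddler snack cup, 74 mm across, 80 mm high; point at its centre, half-way up. Leave alone.
- bottle_mid (a point): stainless steel bottle with twist cap, 70 mm across, 210 mm high; centre. Leave alone.
- plate_mid (a point): melamine plate, 200 mm across, 18 mm high; centre. Leave alone.
- ramekin_mid (a point): glass ramekin, 80 mm across, 42 mm high; centre. Leave alone.
- spoon_grip (a point): wooden spoon lying on the counter; point on its handle. Leave alone.
Things that resemble listed ones, but are neither listed nor needed, are in the scene too. Of the things like the part that bears wedge_grip, leave any that is turquoise; of the rest the larger one is meant.

How it is judged:
By the outcome, as a careful person would: the job done as asked, in the order asked, and still so for the second after the job is handed in, with the robot touching nothing.
It also fails if it takes over 64 s, if anything falls off the work surface, if the arm or the gripper's body presses on something with over 40 N, if the wrist force passes 120 N, or if a joint passes its speed limit or range.

## Working session

There is one attempt and no reset: what is moved stays moved. The work goes in short steps, Python scripts to look and compute and a shell command to move; the robot and the scene stay as the last step left them, time stands still between calls to the robot, and variables do not carry over. Pictures are saved under pics/ and viewed, and the job is handed in when it is done.

```bash
mkdir -p pics
cat > h.py <<'E'
from rig import r
import numpy as np, cv2
def save(p,n): cv2.imwrite('pics/'+n+'.png', cv2.cvtColor(p['color'],cv2.COLOR_RGB2BGR))
def cloud(p):
    z=p['z_map'];v,u=np.mgrid[0:400,0:640]
    c=np.stack([(u-p['cx'])/p['fx']*z,(v-p['cy'])/p['fy']*z,z],-1)
    return (c-p['t'])@p['R']
E
python3 - <<'E'
from h import *
print(r.state())
for n in ['scene','side']:
    p=r.capture(n); save(p,n+'1'); np.savez('pics/'+n+'1.npz',**p)
    for t in ['wedge_grip','hob','short_corner','wedge_tip','cup_mid','bottle_mid','plate_mid','ramekin_mid','spoon_grip']:
        try: print(n,t,[(np.round(d['at'],3).tolist(),round(d['confidence'],2)) for d in r.spot_in(p,t)])
        except Exception as e: print(t,e)
print(r.state()['time'])
E
```

```text
{'time': 0.0, 'joint_pos': array([-2.23431720e-01,  3.13406056e-01,  1.49843105e+00, -1.18161233e-06,
        1.33100407e+00, -2.23407744e-01]), 'qvel': array([ 7.05464075e-04,  7.68387711e-04, -1.82886627e-04,  1.02850495e-03,
        4.59531924e-05,  5.41309998e-04]), 'tau': array([-1.80187753e-04, -4.02218950e+01, -2.52264959e+01,  6.94810320e-02,
        3.53677373e-02, -8.52248218e-05]), 'tcp_pos': array([5.24752013e-01, 2.72383893e-05, 2.38185828e-01]), 'orientation': array([ 7.07115021e-01,  7.07098266e-01, -3.33129331e-04, -5.27944180e-04]), 'force': array([-0.14228716, -0.19576207,  0.27034713]), 'moment': array([ 0.01228078,  0.00374457, -0.00318402]), 'gripper_width': 0.08820465397894328}
scene wedge_grip [([0.489, -0.28, 0.013], 0.94), ([0.347, -0.29, 0.008], 0.74), ([0.282, -0.455, 0.012], 0.55)]
scene hob [([0.795, -0.02, 0.053], 0.65)]
scene short_corner [([0.793, -0.024, 0.056], 0.59)]
scene wedge_tip [([0.282, -0.452, 0.01], 0.87), ([0.489, -0.28, 0.014], 0.55)]
scene cup_mid [([0.417, 0.363, 0.057], 0.65)]
scene bottle_mid [([0.69, 0.34, 0.1], 0.97)]
scene plate_mid [([0.667, -0.44, 0.012], 0.83), ([0.799, -0.02, 0.054], 0.44)]
scene ramekin_mid [([0.431, -0.116, 0.024], 0.63)]
scene spoon_grip [([0.474, -0.514, 0.015], 0.83), ([0.489, -0.278, 0.011], 0.45)]
side wedge_grip [([0.275, -0.454, 0.01], 0.9), ([0.477, -0.281, 0.012], 0.56)]
side hob []
side short_corner [([0.759, -0.023, 0.052], 0.64), ([0.481, -0.283, 0.013], 0.49)]
side wedge_tip [([0.485, -0.281, 0.012], 0.78), ([0.337, -0.292, 0.009], 0.77), ([0.277, -0.453, 0.015], 0.58)]
side cup_mid [([0.41, 0.356, 0.052], 0.83)]
side bottle_mid [([0.682, 0.327, 0.012], 0.45)]
side plate_mid [([0.668, -0.444, 0.008], 0.84)]
side ramekin_mid [([0.44, -0.11, 0.024], 0.78)]
side spoon_grip [([0.482, -0.278, 0.013], 0.7), ([0.465, -0.522, 0.009], 0.68)]
1.0
```

View pics/scene1.png

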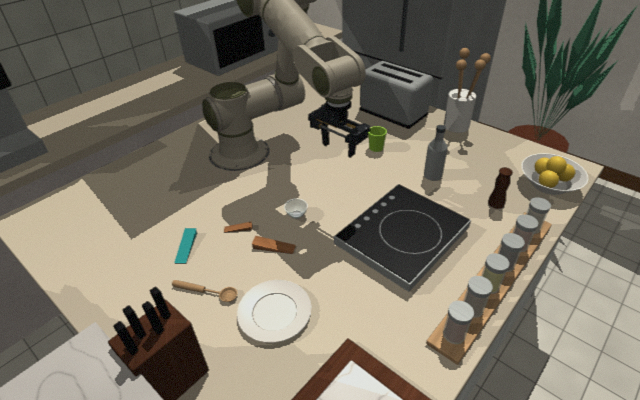

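View pics/side1.png

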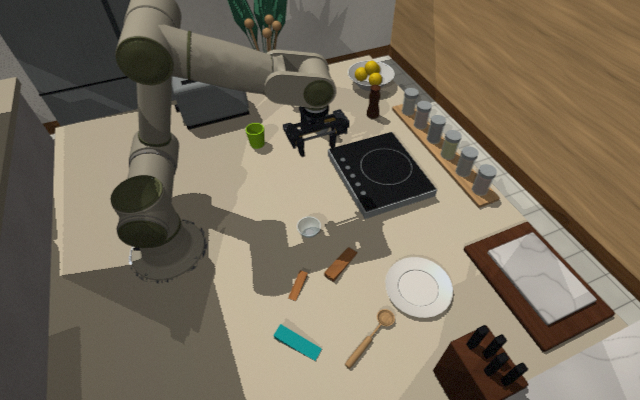

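The scene picture shows the larger wooden wedge at about (273,244), a smaller one at (238,227), a turquoise one at (186,245), the hob at (403,235) and the ramekin at (296,209). Next I fit the poses from depth.

Run:
```python
import numpy as np,cv2
from h import cloud
for n in ['scene','side']:
    p=dict(np.load(f'pics/{n}1.npz')); P=cloud(p); c=p['color'].astype(int)
    X=P.reshape(-1,3); ok=p['z_map'].ravel()>0
    C=c.reshape(-1,3)
    # table z
    t=ok&(abs(X[:,2])<.01)&(abs(X[:,0]-.5)<.05)&(abs(X[:,1]-.1)<.1); print('table z',np.median(X[t,2]))
    # wedge: orange-ish: r-b large
    sat=(C[:,0]-C[:,2])/(C.sum(1)+1)
    m=ok&(abs(X[:,0]-.485)<.1)&(abs(X[:,1]+.28)<.07)&(sat>.22)&(X[:,2]<.05)
    lab=m.reshape(400,640).astype(np.uint8)
    k,L,st,ce=cv2.connectedComponentsWithStats(lab)
    for i in range(1,k):
        if st[i,4]>60:
            Q=X[L.ravel()==i]; top=Q
            rect=cv2.minAreaRect(Q[:,:2].astype(np.float32)); 
            print(n,'w',st[i,4],np.round(rect[0],4),np.round(rect[1],4),rect[2])
            d=Q[:,:2]-Q[:,:2].mean(0);u,s,v=np.linalg.svd(d,full_matrices=False);ax=v[0]
            a=d@ax; print(' axis',ax,'ang',np.degrees(np.arctan2(ax[1],ax[0])),'range',a.min(),a.max(),'mean',Q.mean(0))
            for lo in np.arange(-.07,.07,.015):
                s_=(a>=lo)&(a<lo+.015)
                if s_.sum(): print('  ',round(lo,3),s_.sum(),np.round(np.percentile(Q[s_,2],[50,95]),4))
    # hob top
    m=ok&(abs(X[:,0]-.8)<.22)&(abs(X[:,1]+.02)<.25)&(X[:,2]>.044)&(X[:,2]<.062)
    lab=m.reshape(400,640).astype(np.uint8)
    k,L,st,ce=cv2.connectedComponentsWithStats(lab); i=1+np.argmax(st[1:,4]); Q=X[L.ravel()==i]
    rect=cv2.minAreaRect(Q[:,:2].astype(np.float32)); print(n,'hob',st[i,4],rect, np.percentile(Q[:,2],[5,50,95])); print(np.round(cv2.boxPoints(rect),4).tolist())
    A=np.c_[Q[:,:2],np.ones(len(Q))];print('plane',np.linalg.lstsq(A,Q[:,2],rcond=None)[0])
```

```text
table z -0.0005747775134953332
scene w 427 [ 0.4919 -0.2745] [0.1286 0.0403] 30.4052734375
 axis [0.8487152  0.52885018] ang 31.927798934098302 range -0.060632031413437794 0.06839164956539265 mean [ 0.49012686 -0.27921357  0.01266735]
   -0.07 16 [0.0213 0.0259]
   -0.055 58 [0.0196 0.0246]
   -0.04 60 [0.0177 0.0222]
   -0.025 51 [0.0157 0.0201]
   -0.01 53 [0.0141 0.0184]
   0.005 50 [0.0114 0.0151]
   0.02 45 [0.0093 0.0127]
   0.035 47 [0.0081 0.0115]
   0.05 41 [0.0055 0.0081]
   0.065 6 [0.0043 0.0054]
scene hob 7133 ((0.7785640954971313, 0.011229053139686584), (0.34229356050491333, 0.2816278040409088), 88.60462951660156) [0.04774692 0.05179533 0.05521498]
[[0.6335999965667725, -0.15639999508857727], [0.9151999950408936, -0.16329999268054962], [0.9235000014305115, 0.17890000343322754], [0.6420000195503235, 0.1858000010251999]]
plane [-0.00033726  0.00208538  0.05194882]
table z -0.0006097461315939948
side w 423 [ 0.4879 -0.275 ] [0.1311 0.0403] 31.750080108642578
 axis [-0.85572088 -0.5174377 ] ang -148.83946608498795 range -0.07249027152035226 0.05837092888142486 mean [ 0.4822731  -0.27925551  0.0141056 ]
   -0.07 43 [0.0051 0.0089]
   -0.055 38 [0.0082 0.0109]
   -0.04 43 [0.0093 0.0129]
   -0.025 46 [0.0129 0.0162]
   -0.01 44 [0.0145 0.0171]
   0.005 47 [0.0171 0.0203]
   0.02 52 [0.0188 0.022 ]
   0.035 54 [0.0212 0.0243]
   0.05 50 [0.0195 0.0262]
side hob 5087 ((0.7751140594482422, 0.010841920971870422), (0.3436463177204132, 0.2828044593334198), 88.35115051269531) [0.04744636 0.05157631 0.05532939]
[[0.6287999749183655, -0.15680000185966492], [0.9114999771118164, -0.16500000655651093], [0.9214000105857849, 0.1784999966621399], [0.638700008392334, 0.1867000013589859]]
plane [0.00209001 0.00100326 0.04988826]
```

```bash
python3 -m pendant '[{"linear":[-5,-1.2,0],"twist":0,"fingers":1},{"linear":[-5,-1.2,0],"twist":0,"fingers":1},{"linear":[-5,-1.2,0],"twist":0,"fingers":1},{"linear":[-5,-1.2,0],"twist":0,"fingers":1},{"linear":[-5,-1.2,0],"twist":0,"fingers":1},{"linear":[-4.85,-1.35,0],"twist":0,"fingers":1},{"linear":[0,0,2],"twist":9.75,"fingers":1},{"linear":[0,0,2],"twist":9.75,"fingers":1},{"linear":[0,0,2],"twist":9.75,"fingers":1},{"linear":[0,0,2],"twist":9.75,"fingers":1},{"linear":[0,0,2],"twist":9.75,"fingers":1},{"linear":[0,0,0],"twist":9.75,"fingers":1},{"linear":[0,0,0],"twist":0,"fingers":1},{"linear":[0,0,0],"twist":0,"fingers":1}]'
python3 - <<'E'
from h import *
from scipy.spatial.transform import Rotation as R
s=r.state(); p=r.capture('wrist'); save(p,'w1'); print(s['tcp_pos'],R.from_quat(s['orientation']).as_matrix().round(3).tolist(),s['joint_pos'].round(2))
T=p['tool_from_camera'];z=p['z_map'];v,u=np.mgrid[0:400,0:640]
c=np.stack([(u-p['cx'])/p['fx']*z,(v-p['cy'])/p['fy']*z,z],-1)
t=c@T[:3,:3].T+T[:3,3]; W=t@R.from_quat(s['orientation']).as_matrix().T+s['tcp_pos']
C=p['color'].astype(int); sat=(C[...,0]-C[...,2])/(C.sum(-1)+1)
m=(z>0)&(sat>.22)&(W[...,2]<.04)&(W[...,2]>-.01)
k,L,st,ce=cv2.connectedComponentsWithStats(m.astype(np.uint8))
for i in range(1,k):
    if st[i,4]>500:
        Q=W[L==i]; tq=t[L==i]; rect=cv2.minAreaRect(Q[:,:2].astype(np.float32)); print(st[i],rect,Q[:,2].min(),np.percentile(Q[:,2],99)); print('tool x',np.percentile(tq[:,0],[.5,99.5]),'y',np.percentile(tq[:,1],[.5,99.5]))
E
```

```text
time: 2.75
tcp_pos: [0.4516, -0.2986, 0.139]
orientation: [0.962, 0.273, 0.0, 0.0]
force: [-0.5, -0.6, 0.2]
gripper_width: 0.0881
[ 0.4516135  -0.29858365  0.13895022] [[0.851, 0.525, 0.0], [0.525, -0.851, -0.0], [0.0, 0.0, -1.0]] [-0.8   0.45  1.58  0.    1.11  0.22]
[ 296   79   40  141 5136] ((0.4883039891719818, -0.27491968870162964), (0.1289874017238617, 0.03552786260843277), 30.07134246826172) 0.002670952991164155 0.024426691685321782
tool x [-0.0196298   0.10728213] y [-0.01934228  0.01744438]
[ 239  238   36   55 1215] ((0.3451801836490631, -0.2853143513202667), (0.06887873262166977, 0.025617048144340515), 45.906341552734375) 0.005658648701600016 0.017335735342231366
tool x [-0.11409226 -0.04800796] y [-0.08035229 -0.04857644]
```

View pics/w1.png

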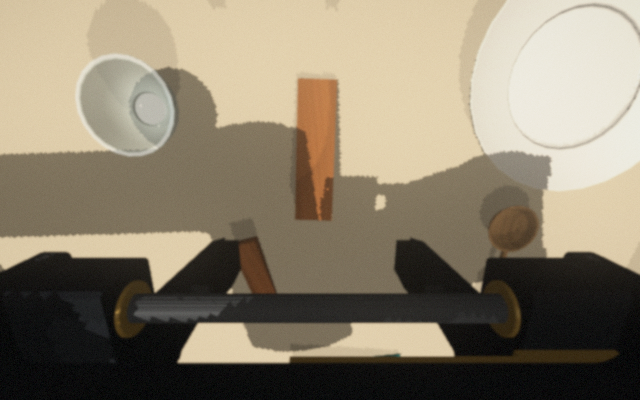

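The wrist view shows the wedge centred between the fingers, at pixels (317,148), with its thick end 20 mm behind the TCP axis and its yaw about 1.5° off. I descend and grip.

```bash
python3 -m pendant '[{"linear":[0,-0.1,4],"twist":1.5,"fingers":1},{"linear":[0,0,4],"twist":0,"fingers":1},{"linear":[0,0,3.5],"twist":0,"fingers":1},{"linear":[0,0,1.5],"twist":0,"fingers":1},{"linear":[0,0,0.5],"twist":0,"fingers":1},{"linear":[0,0,0],"twist":0,"fingers":1},{"linear":[0,0,0],"twist":0,"fingers":0.7}]'
```

```text
time: 3.68
tcp_pos: [0.4514, -0.2981, 0.0048]
orientation: [0.966, 0.259, 0.0, 0.001]
force: [0.5, -0.3, 0.2]
gripper_width: 0.0805
```

```bash
python3 -m pendant '[{"linear":[0,0,0.2],"twist":0,"fingers":0.5},{"linear":[0,0,0],"twist":0,"fingers":0.3},{"linear":[0,0,0],"twist":0,"fingers":0.2},{"linear":[0,0,0],"twist":0,"fingers":0},{"linear":[0,0,0],"twist":0,"fingers":0},{"linear":[0,0,0],"twist":0,"fingers":0},{"linear":[0,0,0],"twist":0,"fingers":0}]'
```

```text
time: 4.55
tcp_pos: [0.451, -0.2976, 0.0017]
orientation: [0.966, 0.259, -0.0, -0.0]
force: [-0.1, 0.5, 1.5]
gripper_width: 0.0356
```

```bash
python3 -m pendant '[{"linear":[0,0,-2],"twist":0,"fingers":0},{"linear":[0,0,-3],"twist":0,"fingers":0},{"linear":[0,0,-3.5],"twist":0,"fingers":0},{"linear":[0,0,0],"twist":7.9,"fingers":0},{"linear":[0,0,0],"twist":7.9,"fingers":0},{"linear":[0,0,0],"twist":7.9,"fingers":0},{"linear":[0,0,0],"twist":7.8,"fingers":0},{"linear":[0.47,-5,0],"twist":0,"fingers":0},{"linear":[0.47,-5,0],"twist":0,"fingers":0},{"linear":[0.47,-5,0],"twist":0,"fingers":0},{"linear":[0.47,-5,0],"twist":0,"fingers":0},{"linear":[0.47,-5,0],"twist":0,"fingers":0},{"linear":[0.47,-5,0],"twist":0,"fingers":0},{"linear":[0.47,-5,0],"twist":0,"fingers":0},{"linear":[0.47,-5.6,0],"twist":0,"fingers":0},{"linear":[0,0,0],"twist":0,"fingers":0},{"linear":[0,0,0],"twist":0,"fingers":0}]'
python3 - <<'E'
from h import *
from scipy.spatial.transform import Rotation as R
s=r.state(); p=r.capture('wrist'); save(p,'w2'); print(s['tcp_pos'],R.from_quat(s['orientation']).as_matrix().round(3).tolist(),s['force'],s['gripper_width'])
save(r.capture('side'),'s2'); save(r.capture('scene'),'c2')
T=p['tool_from_camera'];z=p['z_map'];v,u=np.mgrid[0:400,0:640]
c=np.stack([(u-p['cx'])/p['fx']*z,(v-p['cy'])/p['fy']*z,z],-1)
t=c@T[:3,:3].T+T[:3,3]; W=t@R.from_quat(s['orientation']).as_matrix().T+s['tcp_pos']
C=p['color'].astype(int); sat=(C[...,0]-C[...,2])/(C.sum(-1)+1)
m=(z>0)&(sat>.22)&(W[...,2]>.05)
k,L,st,ce=cv2.connectedComponentsWithStats(m.astype(np.uint8))
for i in range(1,k):
    if st[i,4]>500:
        Q=W[L==i]; tq=t[L==i]; print(st[i],cv2.minAreaRect(tq[:,:2].astype(np.float32)),cv2.minAreaRect(Q[:,:2].astype(np.float32)))
        A=np.c_[tq,np.ones(len(tq))]; print('slope dz/dx,dz/dy', np.linalg.lstsq(np.c_[tq[:,:2],np.ones(len(tq))],tq[:,2],rcond=None)[0])
# hob top from wrist
m=(z>0)&(W[...,2]>.044)&(W[...,2]<.06)&(W[...,0]>.6)
Q=W[m]; 
print(len(Q))
# front edge: min x per y bin
for y in np.arange(-.1,.2,.03):
    q=Q[abs(Q[:,1]-y)<.004]
    if len(q)>5: print(round(y,2),np.percentile(q[:,0],1),len(q))
print('ymax',np.percentile(Q[:,1],99.5))
E
```

```text
time: 6.68
tcp_pos: [0.4991, 0.1068, 0.0866]
orientation: [1.0, -0.013, -0.0, 0.0]
force: [0.3, -1.1, 0.9]
gripper_width: 0.0361
[0.49906818 0.10679709 0.08658008] [[1.0, -0.026, -0.0], [-0.026, -1.0, -0.0], [-0.0, 0.0, -1.0]] [ 0.28853436 -1.09624846  0.88953088] 0.03608706360137829
[  275    35    80   259 18949] ((0.04914681240916252, 0.0008712597191333771), (0.03682742267847061, 0.12108682096004486), 89.56159210205078) ((0.5481799840927124, 0.10465395450592041), (0.03682743012905121, 0.12108094245195389), 88.94951629638672)
slope dz/dx,dz/dy [ 0.15792008 -0.00756415 -0.01989594]
[216 281  21  57 538] ((0.02194300666451454, -0.023630335927009583), (0.017048349604010582, 0.0023773086722940207), 3.4268314838409424) ((0.5216425061225891, 0.12987041473388672), (0.0023771326523274183, 0.017049022018909454), 85.08483123779297)
slope dz/dx,dz/dy [ 0.21113717  2.26996825 -0.03437643]
[399 281  21  58 528] ((0.02110237628221512, 0.02605467103421688), (0.002044494729489088, 0.019289663061499596), 87.99897766113281) ((0.5195123553276062, 0.08022478967905045), (0.019291864708065987, 0.002044672379270196), 0.5208195447921753)
slope dz/dx,dz/dy [ 0.09847443 -1.48372496 -0.04615493]
[ 179  349  341   16 2763] ((0.01315901055932045, 0.007738977670669556), (0.022041037678718567, 0.08382406085729599), 0.050693295896053314) ((0.5120498538017273, 0.09874130040407181), (0.0838240459561348, 0.02204866148531437), 88.46280670166016)
slope dz/dx,dz/dy [-1.19925997  0.01509854 -0.07000186]
921
-0.07 0.6317984979339418 32
-0.04 0.6326587244044611 33
-0.01 0.6336152896382414 29
0.02 0.6343740889443168 29
0.05 0.635008625790707 30
0.08 0.6359703628261482 28
0.11 0.6368589322108572 22
0.14 0.6375490507986527 23
0.17 0.6383234017871237 22
ymax 0.18154439515740753
```

View pics/w2.png

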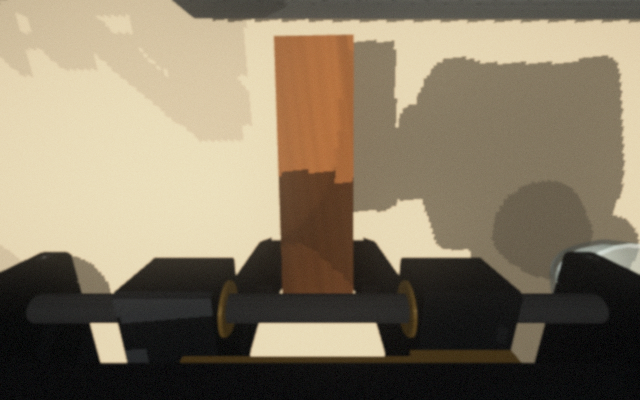

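View pics/s2.png

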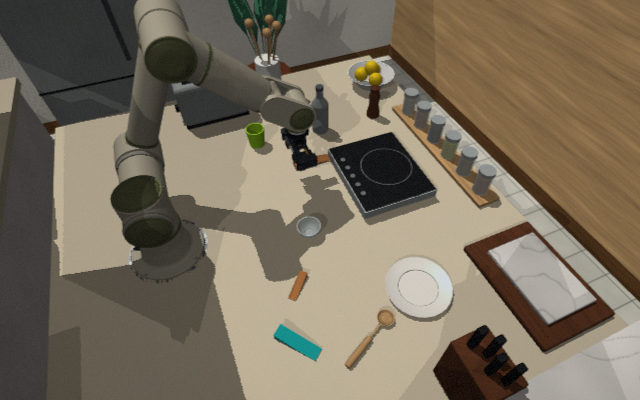

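The wedge is level and square in the grip, with its tip near pixel (314,36), about 27 mm short of the edge. I lower it and feel for the counter.

```bash
python3 -m pendant '[{"linear":[0,0,4],"twist":0,"fingers":0},{"linear":[0,0,3],"twist":0,"fingers":0},{"linear":[0,0,0.9],"twist":0,"fingers":0},{"linear":[0,0,0.3],"twist":0,"fingers":0},{"linear":[0,0,0],"twist":0,"fingers":0},{"linear":[0,0,0],"twist":0,"fingers":0}]'
for i in 1 2 3 ; do python3 -c "
from rig import r
print(r.state()['force'],r.state()['tcp_pos'])"; done
```

```text
time: 7.58
tcp_pos: [0.4997, 0.1072, 0.0055]
orientation: [1.0, -0.013, 0.001, -0.0]
force: [-0.4, 0.7, -0.8]
gripper_width: 0.0361
[-0.44058085  0.67978664 -0.84167668] [0.49970379 0.10717424 0.00554544]
[-0.44058085  0.67978664 -0.84167668] [0.49970379 0.10717424 0.00554544]
[-0.44058085  0.67978664 -0.84167668] [0.49970379 0.10717424 0.00554544]
```

```bash
python3 -m pendant '[{"linear":[0,0,0.1],"twist":0,"fingers":0},{"linear":[0,0,0],"twist":0,"fingers":0}]'; python3 -m pendant '[{"linear":[0,0,0.1],"twist":0,"fingers":0},{"linear":[0,0,0],"twist":0,"fingers":0}]';python3 -m pendant '[{"linear":[0,0,0.1],"twist":0,"fingers":0},{"linear":[0,0,0],"twist":0,"fingers":0}]'
```

```text
time: 7.82
tcp_pos: [0.4992, 0.1072, 0.0038]
orientation: [1.0, -0.013, 0.0, 0.0]
force: [0.4, 0.3, -0.8]
gripper_width: 0.036
time: 8.07
tcp_pos: [0.4991, 0.1072, 0.0026]
orientation: [1.0, -0.013, -0.0, -0.0]
force: [-0.2, -0.0, -1.4]
gripper_width: 0.0358
time: 8.32
tcp_pos: [0.4992, 0.1072, 0.0017]
orientation: [1.0, -0.013, 0.0, -0.0]
force: [-0.7, -0.1, -0.1]
gripper_width: 0.0358
```

```bash
for i in 1 2; do python3 -m pendant '[{"linear":[0,0,0],"twist":0,"fingers":0}]'; done; python3 -m pendant '[{"linear":[0,0,0.05],"twist":0,"fingers":0},{"linear":[0,0,0],"twist":0,"fingers":0}]';  python3 -m pendant '[{"linear":[0,0,0],"twist":0,"fingers":0}]'
```

```text
time: 8.45
tcp_pos: [0.4992, 0.1072, 0.0017]
orientation: [1.0, -0.013, 0.0, -0.0]
force: [-0.3, 0.6, -0.6]
gripper_width: 0.0358
time: 8.57
tcp_pos: [0.4992, 0.1072, 0.0018]
orientation: [1.0, -0.013, 0.0, -0.0]
force: [0.3, 0.2, 0.2]
gripper_width: 0.0358
time: 8.82
tcp_pos: [0.4992, 0.1072, 0.0017]
orientation: [1.0, -0.013, 0.0, 0.0]
force: [-2.5, -0.2, 6.6]
gripper_width: 0.0359
time: 8.95
tcp_pos: [0.4992, 0.1072, 0.0017]
orientation: [1.0, -0.013, 0.0, 0.0]
force: [-4.1, -0.4, 7.0]
gripper_width: 0.0358
```

The counter is touched, stiffly. I back off 0.5 mm so there is almost no load, then slide in.

```bash
python3 -m pendant '[{"linear":[0,0,-0.05],"twist":0,"fingers":0},{"linear":[0.7,0,0],"twist":0,"fingers":0},{"linear":[0.7,0,0],"twist":0,"fingers":0},{"linear":[0,0,0],"twist":0,"fingers":0}]';python3 -m pendant '[{"linear":[0.6,0,0],"twist":0,"fingers":0},{"linear":[0.6,0,0],"twist":0,"fingers":0},{"linear":[0.4,0,0],"twist":0,"fingers":0},{"linear":[0,0,0],"twist":0,"fingers":0}]'
python3 - <<'E'
from h import *
p=r.capture('wrist'); save(p,'w3')
E
```

```text
time: 9.45
tcp_pos: [0.5141, 0.1068, 0.0017]
orientation: [1.0, -0.013, 0.001, 0.0]
force: [0.8, -0.6, 0.9]
gripper_width: 0.0361
time: 9.95
tcp_pos: [0.5298, 0.1064, 0.0017]
orientation: [1.0, -0.013, 0.001, 0.0]
force: [2.5, -0.1, 2.6]
gripper_width: 0.0359
```

View pics/w3.png

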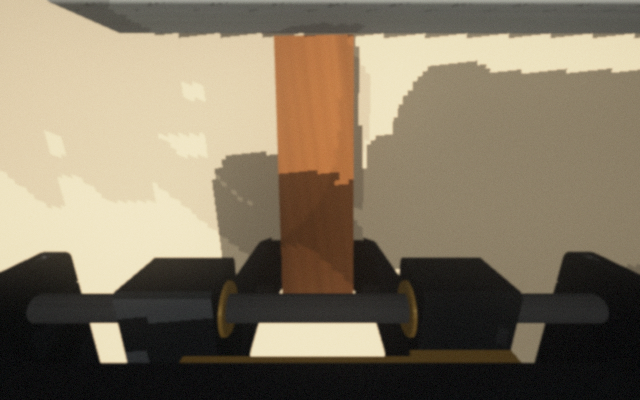

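The tip is at the front edge, around pixel (315,36), and the wedge sits square to it. I continue in small steps.

```bash
python3 -m pendant '[{"linear":[0.4,0,-0.02],"twist":0,"fingers":0},{"linear":[0.4,0,0],"twist":0,"fingers":0},{"linear":[0.4,0,0],"twist":0,"fingers":0},{"linear":[0,0,0],"twist":0,"fingers":0}]'; for i in 1 2 3 ; do :; done; python3 -m pendant '[{"linear":[0.2,0,0],"twist":0,"fingers":0},{"linear":[0.2,0,0],"twist":0,"fingers":0}]'; python3 -m pendant '[{"linear":[0.2,0,0],"twist":0,"fingers":0},{"linear":[0.1,0,0],"twist":0,"fingers":0},{"linear":[0,0,0],"twist":0,"fingers":0}]'
```

```text
time: 10.5
tcp_pos: [0.5414, 0.1061, 0.0018]
orientation: [1.0, -0.013, 0.0, -0.0]
force: [-0.5, 0.6, -0.8]
gripper_width: 0.0358
time: 10.75
tcp_pos: [0.5453, 0.106, 0.0019]
orientation: [1.0, -0.013, -0.0, -0.0]
force: [-0.1, -0.6, -0.1]
gripper_width: 0.0358
time: 11.12
tcp_pos: [0.5482, 0.1059, 0.0019]
orientation: [1.0, -0.013, -0.0, 0.0]
force: [0.2, -0.4, -0.8]
gripper_width: 0.0357
```

```bash
python3 -m pendant '[{"linear":[0.2,0,0],"twist":0,"fingers":0},{"linear":[0,0,0],"twist":0,"fingers":0}]'; python3 -m pendant '[{"linear":[0.2,0,0],"twist":0,"fingers":0},{"linear":[0,0,0],"twist":0,"fingers":0}]'
```

```text
time: 11.38
tcp_pos: [0.5503, 0.1059, 0.002]
orientation: [1.0, -0.013, 0.0, -0.0]
force: [0.4, 0.5, -0.5]
gripper_width: 0.0358
time: 11.62
tcp_pos: [0.5523, 0.1058, 0.0019]
orientation: [1.0, -0.013, 0.0, 0.0]
force: [-0.9, 0.6, 0.1]
gripper_width: 0.0356
```

```bash
python3 -m pendant '[{"linear":[0.2,0,0],"twist":0,"fingers":0},{"linear":[0,0,0],"twist":0,"fingers":0}]'
```

```text
time: 11.88
tcp_pos: [0.5543, 0.1058, 0.0019]
orientation: [1.0, -0.013, 0.0, 0.0]
force: [0.4, -0.2, -0.7]
gripper_width: 0.0358
```

```bash
python3 -m pendant '[{"linear":[0.2,0,0],"twist":0,"fingers":0},{"linear":[0,0,0],"twist":0,"fingers":0}]'; python3 -m pendant '[{"linear":[0.2,0,0],"twist":0,"fingers":0},{"linear":[0,0,0],"twist":0,"fingers":0}]'
```

```text
time: 12.12
tcp_pos: [0.5563, 0.1057, 0.0019]
orientation: [1.0, -0.013, 0.0, 0.0]
force: [0.0, -0.2, 0.0]
gripper_width: 0.0356
time: 12.38
tcp_pos: [0.5583, 0.1056, 0.0019]
orientation: [1.0, -0.013, 0.0, 0.0]
force: [0.3, 1.0, -0.3]
gripper_width: 0.0356
```

```bash
python3 -m pendant '[{"linear":[0.2,0,0],"twist":0,"fingers":0},{"linear":[0,0,0],"twist":0,"fingers":0}]'
```

```text
time: 12.62
tcp_pos: [0.5603, 0.1056, 0.0019]
orientation: [1.0, -0.013, 0.0, 0.0]
force: [-0.8, 0.8, -0.1]
gripper_width: 0.0359
```

```bash
python3 -m pendant '[{"linear":[0.2,0,0],"twist":0,"fingers":0},{"linear":[0,0,0],"twist":0,"fingers":0}]'; python3 -m pendant '[{"linear":[0.2,0,0],"twist":0,"fingers":0},{"linear":[0,0,0],"twist":0,"fingers":0}]'
```

```text
time: 12.88
tcp_pos: [0.5623, 0.1055, 0.0019]
orientation: [1.0, -0.013, 0.0, 0.0]
force: [0.3, -0.6, -1.4]
gripper_width: 0.0358
time: 13.12
tcp_pos: [0.5643, 0.1055, 0.0019]
orientation: [1.0, -0.013, 0.0, 0.0]
force: [-0.4, 0.1, -0.8]
gripper_width: 0.0355
```

```bash
python3 -m pendant '[{"linear":[0.2,0,0],"twist":0,"fingers":0},{"linear":[0,0,0],"twist":0,"fingers":0}]'
```

```text
time: 13.38
tcp_pos: [0.5663, 0.1054, 0.0019]
orientation: [1.0, -0.013, 0.0, -0.0]
force: [-0.9, -0.4, -0.3]
gripper_width: 0.0358
```

```bash
python3 -m pendant '[{"linear":[0.2,0,0],"twist":0,"fingers":0},{"linear":[0,0,0],"twist":0,"fingers":0}]'; python3 -m pendant '[{"linear":[0.2,0,0],"twist":0,"fingers":0},{"linear":[0,0,0],"twist":0,"fingers":0}]'
```

```text
time: 13.62
tcp_pos: [0.5683, 0.1054, 0.002]
orientation: [1.0, -0.013, 0.0, -0.0]
force: [0.3, 0.2, 0.3]
gripper_width: 0.0358
time: 13.88
tcp_pos: [0.5703, 0.1053, 0.0019]
orientation: [1.0, -0.013, 0.0, -0.0]
force: [0.3, -0.3, 0.3]
gripper_width: 0.0359
```

```bash
python3 -m pendant '[{"linear":[0.2,0,0],"twist":0,"fingers":0},{"linear":[0,0,0],"twist":0,"fingers":0}]'
```

```text
time: 14.12
tcp_pos: [0.5723, 0.1053, 0.0019]
orientation: [1.0, -0.013, 0.0, -0.0]
force: [-0.2, 0.3, -0.0]
gripper_width: 0.0358
```

```bash
python3 -m pendant '[{"linear":[0.2,0,0],"twist":0,"fingers":0},{"linear":[0,0,0],"twist":0,"fingers":0}]'; python3 -m pendant '[{"linear":[0.2,0,0],"twist":0,"fingers":0},{"linear":[0,0,0],"twist":0,"fingers":0}]'
```

```text
time: 14.38
tcp_pos: [0.5743, 0.1052, 0.0019]
orientation: [1.0, -0.013, 0.0, 0.0]
force: [-0.6, -0.3, -0.7]
gripper_width: 0.0358
time: 14.62
tcp_pos: [0.5763, 0.1052, 0.0019]
orientation: [1.0, -0.013, 0.0, 0.0]
force: [-0.6, -0.4, -0.2]
gripper_width: 0.0355
```

```bash
python3 -m pendant '[{"linear":[0.2,0,0],"twist":0,"fingers":0},{"linear":[0,0,0],"twist":0,"fingers":0}]'
```

```text
time: 14.88
tcp_pos: [0.5783, 0.1051, 0.0019]
orientation: [1.0, -0.013, 0.0, -0.0]
force: [0.2, 0.9, -1.7]
gripper_width: 0.0358
```

```bash
python3 -m pendant '[{"linear":[0.2,0,0],"twist":0,"fingers":0},{"linear":[0,0,0],"twist":0,"fingers":0}]'; python3 -m pendant '[{"linear":[0.2,0,0],"twist":0,"fingers":0},{"linear":[0,0,0],"twist":0,"fingers":0}]'
```

```text
time: 15.12
tcp_pos: [0.5803, 0.1051, 0.0019]
orientation: [1.0, -0.013, 0.0, -0.0]
force: [0.4, 0.5, -0.9]
gripper_width: 0.0357
time: 15.38
tcp_pos: [0.5823, 0.105, 0.0019]
orientation: [1.0, -0.013, 0.0, 0.0]
force: [0.5, -0.4, -0.3]
gripper_width: 0.0356
```

```bash
python3 -m pendant '[{"linear":[0.2,0,0],"twist":0,"fingers":0},{"linear":[0,0,0],"twist":0,"fingers":0}]'; python3 -c "
from h import *
save(r.capture('wrist'),'w4')"
```

```text
time: 15.62
tcp_pos: [0.5843, 0.105, 0.0019]
orientation: [1.0, -0.013, 0.0, 0.0]
force: [0.8, -0.2, -0.4]
gripper_width: 0.0361
```

View pics/w4.png

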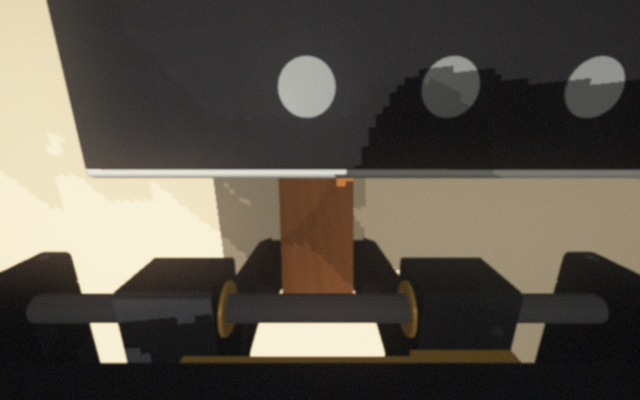

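The wedge is held square and runs under the hob edge at pixel row 175, between columns 280 and 352. There is no contact yet.

```bash
python3 -m pendant '[{"linear":[0.2,0,0],"twist":0,"fingers":0},{"linear":[0,0,0],"twist":0,"fingers":0}]'; python3 -m pendant '[{"linear":[0.2,0,0],"twist":0,"fingers":0},{"linear":[0,0,0],"twist":0,"fingers":0}]'
```

```text
time: 15.92
tcp_pos: [0.5863, 0.1049, 0.0019]
orientation: [1.0, -0.013, 0.0, 0.0]
force: [-0.9, 0.7, -1.3]
gripper_width: 0.0357
time: 16.18
tcp_pos: [0.5883, 0.1049, 0.0019]
orientation: [1.0, -0.013, 0.0, -0.0]
force: [-0.2, 0.4, 0.2]
gripper_width: 0.0359
```

```bash
python3 -m pendant '[{"linear":[0.2,0,0],"twist":0,"fingers":0},{"linear":[0,0,0],"twist":0,"fingers":0}]'
```

```text
time: 16.42
tcp_pos: [0.5903, 0.1048, 0.0019]
orientation: [1.0, -0.013, 0.0, 0.0]
force: [0.1, -0.8, -0.2]
gripper_width: 0.0356
```

```bash
python3 -m pendant '[{"linear":[0.2,0,0],"twist":0,"fingers":0},{"linear":[0,0,0],"twist":0,"fingers":0}]'; python3 -m pendant '[{"linear":[0.2,0,0],"twist":0,"fingers":0},{"linear":[0,0,0],"twist":0,"fingers":0}]'
```

```text
time: 16.68
tcp_pos: [0.5922, 0.1048, 0.0019]
orientation: [1.0, -0.013, -0.0, 0.0]
force: [-0.2, 0.8, -0.6]
gripper_width: 0.0362
time: 16.92
tcp_pos: [0.5941, 0.1047, 0.0018]
orientation: [1.0, -0.013, -0.0, -0.0]
force: [-0.1, 0.9, -1.4]
gripper_width: 0.0357
```

```bash
python3 -m pendant '[{"linear":[0.2,0,0],"twist":0,"fingers":0},{"linear":[0,0,0],"twist":0,"fingers":0}]'
```

```text
time: 17.18
tcp_pos: [0.5958, 0.1047, 0.0018]
orientation: [1.0, -0.013, -0.001, -0.0]
force: [-4.4, 0.4, -0.6]
gripper_width: 0.036
```

First touch: Fx −4.4 N. I press on gently.

```bash
python3 -m pendant '[{"linear":[0.2,0,0],"twist":0,"fingers":0},{"linear":[0,0,0],"twist":0,"fingers":0}]'
```

```text
time: 17.42
tcp_pos: [0.5974, 0.1047, 0.0017]
orientation: [1.0, -0.013, -0.001, -0.0]
force: [-6.1, -0.7, 1.3]
gripper_width: 0.0361
```

```bash
python3 -m pendant '[{"linear":[0.1,0,0],"twist":0,"fingers":0},{"linear":[0,0,0],"twist":0,"fingers":0}]'
```

```text
time: 17.68
tcp_pos: [0.598, 0.1047, 0.0018]
orientation: [1.0, -0.013, -0.002, -0.0]
force: [-9.1, -0.1, 2.8]
gripper_width: 0.0358
```

```bash
python3 -m pendant '[{"linear":[0.15,0,-0.01],"twist":0,"fingers":0},{"linear":[0,0,0],"twist":0,"fingers":0}]'
```

```text
time: 17.92
tcp_pos: [0.5991, 0.1048, 0.0017]
orientation: [1.0, -0.013, -0.002, -0.0]
force: [-10.5, -0.1, 3.7]
gripper_width: 0.0359
```

```bash
python3 -m pendant '[{"linear":[0.1,0,-0.01],"twist":0,"fingers":0},{"linear":[0,0,0],"twist":0,"fingers":0}]'
```

```text
time: 18.18
tcp_pos: [0.5998, 0.1048, 0.0017]
orientation: [1.0, -0.013, -0.003, -0.0]
force: [-11.9, -0.4, 4.8]
gripper_width: 0.036
```

```bash
python3 -m pendant '[{"linear":[0.15,0,-0.02],"twist":0,"fingers":0},{"linear":[0,0,0],"twist":0,"fingers":0}]'
```

```text
time: 18.42
tcp_pos: [0.601, 0.1048, 0.0017]
orientation: [1.0, -0.013, -0.003, -0.0]
force: [-13.3, 0.4, 4.0]
gripper_width: 0.0354
```

```bash
python3 -m pendant '[{"linear":[0.1,0,-0.02],"twist":0,"fingers":0},{"linear":[0,0,0],"twist":0,"fingers":0}]'
```

```text
time: 18.68
tcp_pos: [0.6016, 0.1048, 0.0017]
orientation: [1.0, -0.013, -0.003, -0.0]
force: [-14.3, 0.0, 3.4]
gripper_width: 0.0357
```

```bash
python3 -m pendant '[{"linear":[0.15,0,-0.02],"twist":0,"fingers":0},{"linear":[0,0,0],"twist":0,"fingers":0}]'
```

```text
time: 18.92
tcp_pos: [0.6028, 0.1048, 0.0018]
orientation: [1.0, -0.013, -0.004, -0.0]
force: [-15.3, 0.8, 3.5]
gripper_width: 0.0358
```

```bash
python3 -m pendant '[{"linear":[0.1,0,-0.02],"twist":0,"fingers":0},{"linear":[0,0,0],"twist":0,"fingers":0},{"linear":[0,0,0],"twist":0,"fingers":0}]'
```

```text
time: 19.3
tcp_pos: [0.6035, 0.1048, 0.0018]
orientation: [1.0, -0.013, -0.004, -0.0]
force: [-16.0, -0.1, 2.0]
gripper_width: 0.0355
```

The push is rising more slowly than expected, so I check whether the wedge is slipping in the grip.

```bash
python3 -c "
from h import *
save(r.capture('wrist'),'w5'); print(r.state()['moment'])
a=cv2.imread('pics/w4.png');b=cv2.imread('pics/w5.png')
cv2.imwrite('pics/cmp.png',np.vstack([cv2.resize(x[150:310,220:420],None,fx=3.5,fy=1.8*1,interpolation=cv2.INTER_CUBIC) for x in (a,b)]))
p=r.capture('side');save(p,'s5')
cv2.imwrite('pics/s5c.png',cv2.resize(cv2.imread('pics/s5.png')[100:220,250:410],None,fx=5,fy=5,interpolation=cv2.INTER_CUBIC))
"
```

```text
[0.27410729 2.41443392 0.04680081]
```

View pics/cmp.png

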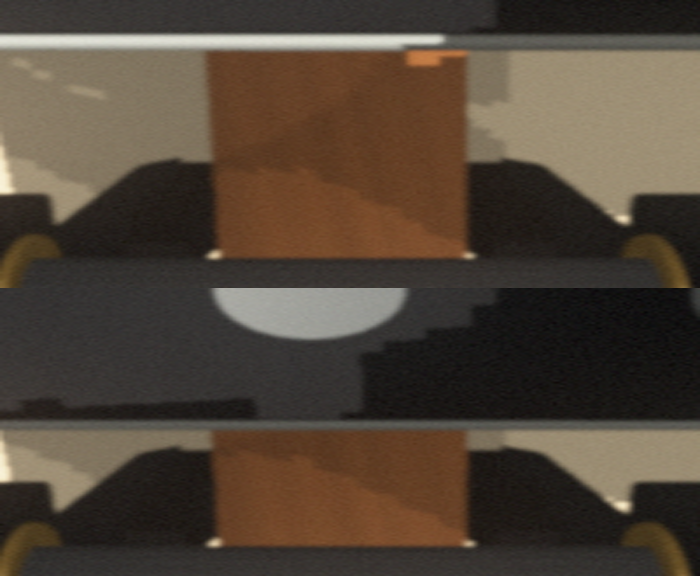

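View pics/s5c.png

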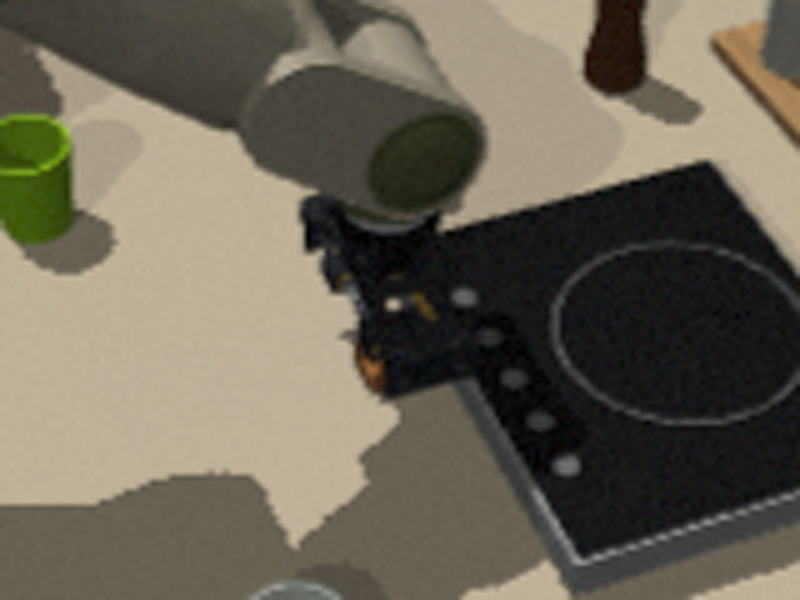

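The push is 16 N with 2 N down, so the load on the hob comes to about 11 N, which counts as tight. I let the fingers open slowly and look.

```bash
python3 -m pendant '[{"linear":[0,0,0],"twist":0,"fingers":0.45},{"linear":[0,0,0],"twist":0,"fingers":0.6},{"linear":[0,0,0],"twist":0,"fingers":0.8},{"linear":[0,0,0],"twist":0,"fingers":0.8}]'
```

```text
time: 19.9
tcp_pos: [0.6069, 0.1043, 0.003]
orientation: [1.0, -0.013, 0.0, 0.0]
force: [0.3, 0.4, -0.8]
gripper_width: 0.0676
```

```bash
python3 -m pendant '[{"linear":[0,0,-1],"twist":0,"fingers":0.8},{"linear":[0,0,-3],"twist":0,"fingers":0.8},{"linear":[0,0,-4],"twist":0,"fingers":0.8},{"linear":[-4,0,-3],"twist":0,"fingers":0.8},{"linear":[-4,0,-1],"twist":0,"fingers":0.8},{"linear":[-1,0,0],"twist":0,"fingers":0.8},{"linear":[0,0,0],"twist":0,"fingers":0.8},{"linear":[0,0,0],"twist":0,"fingers":0.8}]'
python3 - <<'E'
from h import *
from scipy.spatial.transform import Rotation as R
s=r.state(); p=r.capture('wrist'); save(p,'w6')
save(r.capture('side'),'s6')
T=p['tool_from_camera'];z=p['z_map'];v,u=np.mgrid[0:400,0:640]
c=np.stack([(u-p['cx'])/p['fx']*z,(v-p['cy'])/p['fy']*z,z],-1)
t=c@T[:3,:3].T+T[:3,3]; W=t@R.from_quat(s['orientation']).as_matrix().T+s['tcp_pos']
C=p['color'].astype(int); sat=(C[...,0]-C[...,2])/(C.sum(-1)+1)
m=(z>0)&(sat>.22)&(W[...,2]>-.01)&(W[...,2]<.04)
k,L,st,ce=cv2.connectedComponentsWithStats(m.astype(np.uint8))
for i in range(1,k):
    if st[i,4]>500:
        Q=W[L==i]; print(st[i],cv2.minAreaRect(Q[:,:2].astype(np.float32)),'x',np.percentile(Q[:,0],[.5,99.5]),'z',np.percentile(Q[:,2],[1,99]))
        print('slope',np.linalg.lstsq(np.c_[Q[:,:2],np.ones(len(Q))],Q[:,2],rcond=None)[0])
E
```

```text
time: 20.9
tcp_pos: [0.5175, 0.1066, 0.1227]
orientation: [1.0, -0.013, 0.0, -0.0]
force: [-0.6, -0.3, -0.6]
gripper_width: 0.0706
[ 295   60   44   69 2911] ((0.6105269193649292, 0.103279247879982), (0.03539898246526718, 0.05326634645462036), 88.7594223022461) x [0.58442441 0.63695621] z [0.01553778 0.0247533 ]
slope [-0.15233648  0.00175213  0.11299179]
```

View pics/w6.png

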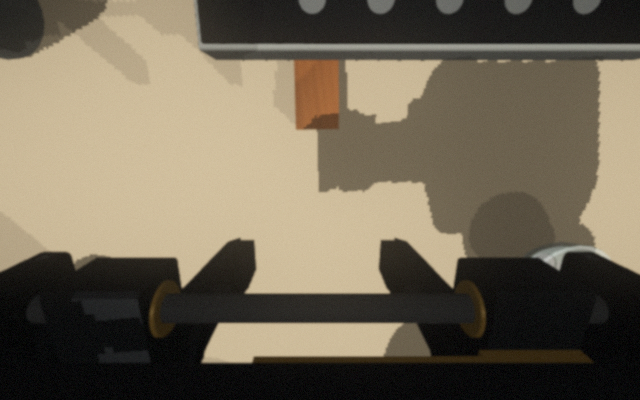

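View pics/s6.png

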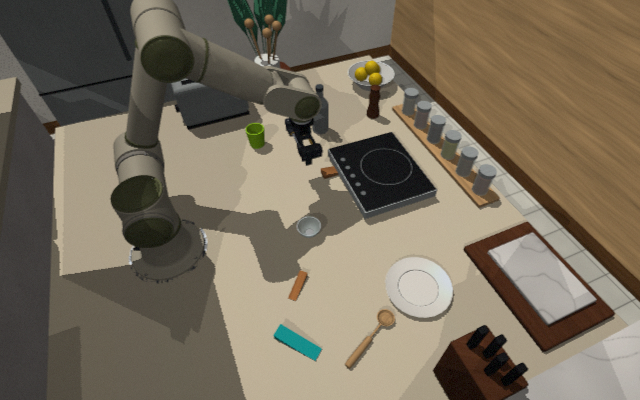

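The wedge stands alone under the edge at pixels (316,95), flat and square, and nothing else has moved. To check against over-forcing, I compare the hob's height before and now using the fixed camera's depth.

Run:
```python
from h import *
for n in ['scene','side']:
    p0=dict(np.load(f'pics/{n}1.npz')); P0=cloud(p0)
    D=[cloud(r.capture(n)) for _ in range(6)]
    P1=np.median(D,0)
    psi=np.radians(-1.5); ex=np.array([np.cos(psi),np.sin(psi)]); ey=np.array([-ex[1],ex[0]])
    h=P0[...,:2]-np.array([.7765,.011]); hx=h@ex; hy=h@ey
    on=lambda P:(P[...,2]>.04)&(P[...,2]<.064)
    ok=on(P0)&on(P1)&(abs(hx)<.13)&(abs(hy)<.16)
    dz=P1[...,2]-P0[...,2]
    x,y,d=hx[ok],hy[ok],dz[ok]
    A=np.c_[x,y,np.ones_like(x)]; co=np.linalg.lstsq(A,d,rcond=None)[0]; res=d-A@co
    cov=np.linalg.inv(A.T@A)*res.var(); q=np.array([-.14,.09,1])
    print(n,ok.sum(),'rms',res.std()*1e3,'coef',co,'rise@corner mm',q@co*1e3,'+-',np.sqrt(q@cov@q)*1e3)
    for cx in (-.09,0,.09):
        print([ (round(d[(abs(x-cx)<.045)&(abs(y-cy)<.05)].mean()*1e3,2), int(((abs(x-cx)<.045)&(abs(y-cy)<.05)).sum())) for cy in (-.1,0,.1)])
    m=(abs(P0[...,2])<.004)&(abs(P1[...,2])<.004)&(P0[...,0]>.4)&(P0[...,0]<.63)&(abs(P0[...,1])<.1); print('table dz',dz[m].mean()*1e3,m.sum())
print(r.state()['time'])
```

```text
scene 6168 rms 2.1844866350364587 coef [-1.71595345e-03  1.52337219e-03 -8.60922573e-06] rise@corner mm 0.3687277548058726 +- 0.06820909634066197
[(np.float64(0.07), 636), (np.float64(0.12), 560), (np.float64(0.26), 495)]
[(np.float64(-0.16), 747), (np.float64(0.09), 665), (np.float64(0.08), 577)]
[(np.float64(-0.37), 786), (np.float64(-0.16), 691), (np.float64(-0.01), 613)]
table dz -0.19552101829953256 1965
side 4400 rms 2.358719247667691 coef [-1.72334241e-03  1.15975363e-03 -3.60774218e-05] rise@corner mm 0.30956834170487707 +- 0.08386889927236486
[(np.float64(-0.02), 527), (np.float64(0.23), 475), (np.float64(0.04), 405)]
[(np.float64(-0.24), 543), (np.float64(0.14), 472), (np.float64(0.1), 413)]
[(np.float64(-0.38), 488), (np.float64(-0.23), 427), (np.float64(0.03), 373)]
table dz -0.18434416101935827 2299
21.6
```

The hob's edge has risen about 0.3 to 0.5 mm, which at 30 N/mm is 10 to 16 N. That agrees with the force estimate of about 11 N: tight but not forced. I hand the job in.

```bash
python3 -c "
from rig import r
print(r.finish_job())"
```

```text
the job is handed in; nothing more can be done
None
```

I gripped the larger wooden wedge, laid it flat on the counter and slid it thin end first under the hob's front edge at the short corner. I stopped at a push of about 16 N with about 2 N down, then let go and backed off. The job was handed in at about 22 s.

**Last checks:**
- **Wedge:** it stayed in place on its own, flat (slope 0.152 against 0.154 nominal), square to the edge to about 1° and close to the wedging point sideways.
- **Hob load:** the push force gives about 11 N on the hob. The camera depth shows the edge risen 0.3 to 0.5 mm, or roughly 10 to 16 N. Both lie between loose (3 N) and forced (25 N).
- **Other things:** nothing else appeared moved in the last side view.

**One disagreement:** the push rose only about 1.5 N per mm instead of the expected 4. By the arm's position the wedge went in about 9 mm after first touch, which by geometry alone would mean a higher load of around 40 N. I found no slip in the grip to explain it. I went by the force reading and the measured hob rise instead.

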